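# Lock the air regulators in order

## Robot

A 7-joint arm with a two-finger parallel gripper is mounted at the origin on the work surface. World frame = base frame: x ahead of the robot, y to its left, z up, the work surface at z = 0. Lengths are in mm, angles in rad, forces in N, time in s.
With the tool pointing down it reaches from about 425 to 950 mm from the base axis. Payload 4.7 kg.
Tool frame: the origin (TCP) lies midway between the tips of the shut fingers; the grasp point (between the pads) lies 19 mm behind it; z points along the fingers, y is the line along which they close (so a half turn about z gives the same grasp; the last joint's range is limited). The gripper opens to 87 mm and grips with 3 to 60 N. Pads are 19 mm wide; open, the fingers measure 117 mm over their backs; the gripper's body (75 mm by 190 mm) begins 51 mm behind the grasp point.
Start: joints at [-1.305, 0.469, -0.049, 1.532, 0.024, 1.141, -0.082], TCP at [196.079, 645.912, 222.573] pointing down, gripper open.
Joint ranges: [-2.59, 2.59], [-0.33, 1.99], [-1.39, 1.29], [0.1, 2.45], [-1.04, 4.18], [0.21, 1.99], [-2.66, 2.66]. Speed limits (rad/s): [2.57, 2.57, 3.14, 3.14, 3.14, 3.14, 3.14].

## Interface

Orientations are given as a unit quaternion [x, y, z, w].
In Python, from station import bot, cams, readout, job gives the robot as it stands (bot), with the cameras (cams), the readings (readout) and the job (job).
- The arm moves only by the tool inch_along, called after "Emit:" as name(argument=value, ...) on one line, values as JSON. Schema: {"type":"object","properties":{"plan":{"type":"array","items":{"type":"array","items":{"type":"number"},"minItems":4,"maxItems":4},"minItems":1,"maxItems":12},"jaw":{"type":"number"},"only":{"type":"string"},"quiet":{"type":"boolean"},"lines":{"type":"string"}},"required":["plan"],"additionalProperties":false}. plan is a list of rows, 1 to 12 of them, each of 4 numbers: dx, dy, dz in mm, then a turn about the tool's z in rad; each row shifts and turns the commanded pose from where the row before left it, along the tool's axes as they then stand; what a row does not reach is not made up. A row lasts 1/12 s, in which the tool goes at most 41.7 mm and 0.125 rad, less where a joint would pass 70% of its speed; a pose out of reach is approached as far as the arm can. jaw is the finger opening in mm, set as the call begins (left out keeps the last). The fingers move at their own pace and stop on an object; the grip force is fixed at half the most. Time passes only in rows, so rows that do not move let the fingers close. The tool returns the time, the measured TCP pose, the force, the opening and the grip force at its end. only (a regular expression) keeps the lines of the reply that match it, lines (a string "A,B") keeps lines A to B, and quiet returns only ok. Input that does not fit is refused with a message, and nothing moves.
- readout.read_state(): the state, without advancing time (a new reading comes with each control period).
- cams.snapshot(name): name is "scene" or "top" or "wrist"; returns a dict with "img" (400x640x3 uint8, blue, green, red), "intrinsics" (3x3 intrinsics, pixels), "k1" (the pictures are not rectified: a ray, as slopes to the right and down, at radius r is drawn at 1 + k1 r^2 times it, then the intrinsics apply), "R" (3x3) and "t" (3): a world point X has camera coordinates R X + t. Camera axes: x right, y down, z forward; pixel columns grow to the right and rows downward; lengths in mm; the calibration is good to about 2 mm. A picture is of the moment at which its call begins. There is no depth.
- job.job_done(): hands the job in; it is judged then, once.
The state is a dict: "clock": time; "qpos": joint angles; "qd": joint speeds; "tau": joint torques, N m; "tool_pos": TCP position; "tool_rot": TCP orientation; "contact_force": force on the tool from outside, world axes, zero at the start; "wrist_torque": the same for the moment, N m; "width": finger opening in mm; "grip_force": force on a finger pad.
Only numpy, scipy, OpenCV 4.12 (cv2) and the standard library are available. Lean on these libraries where they do the work, as an engineer would, in place of code of your own. Each camera call takes 0.05 s, during which the arm holds its last target. There are 200 camera calls.

## Task

The air pressures for the ventilator prototype are set: lock three regulators by pressing their knobs lightly from above until each is fully down, first the blue-topped one, then the yellow, then the green. Leave the red-topped knob up, do not lift, tip or push the regulators about, and leave the other things on the bench where they are.

Things in the scene. Friction and masses are not known exactly. Their poses are not given: they have to be found in the camera images.
- reg_blue: air pressure regulator with the blue-topped knob: a loose, upright column 131 mm tall, about 0.95 kg, standing on a heavy round steel foot (diameter 90 mm, 12 mm thick); above it a clear bowl, a 42 mm square aluminium block (top at 83 mm) with a round gauge on its +x side and brass ports on both y sides, and the knob on top. Origin: centre of the foot's underside, z up
- blue_top (a point): centre of the top of the blue pad on the knob. The knob is black, 40 mm in diameter, 26 mm high; on it a springy blue pad, diameter 34 mm, 10 mm high, gives up to 8 mm at 2.5 N per mm and springs back. Untouched, this point is 131 mm above the table with the knob up (an orange ring shows under the knob), 124 mm with it locked (ring hidden). It moves with the pad
- blue_knob (a joint): how far the blue-topped knob is pushed down, m: 0 fully up (unlocked), 0.007 fully down on its firm stop (locked). It resists with about 3 N all the way down (so the pad gives by 1 to 2 mm first, and by more once the stop is reached; 8 to 15 N on the pad surely brings it home), and it stays where it is left; it starts within 1 mm of fully up
- reg_yellow: air pressure regulator with the yellow-topped knob: a loose, upright column 131 mm tall, about 0.95 kg, standing on a heavy round steel foot (diameter 90 mm, 12 mm thick); above it a clear bowl, a 42 mm square aluminium block (top at 83 mm) with a round gauge on its +x side and brass ports on both y sides, and the knob on top. Origin: centre of the foot's underside, z up
- yellow_top (a point): centre of the top of the yellow pad on the knob. The knob is black, 40 mm in diameter, 26 mm high; on it a springy yellow pad, diameter 34 mm, 10 mm high, gives up to 8 mm at 2.5 N per mm and springs back. Untouched, this point is 131 mm above the table with the knob up (an orange ring shows under the knob), 124 mm with it locked (ring hidden). It moves with the pad
- yellow_knob (a joint): how far the yellow-topped knob is pushed down, m: 0 fully up (unlocked), 0.007 fully down on its firm stop (locked). It resists with about 3 N all the way down (so the pad gives by 1 to 2 mm first, and by more once the stop is reached; 8 to 15 N on the pad surely brings it home), and it stays where it is left; it starts within 1 mm of fully up
- reg_green: air pressure regulator with the green-topped knob: a loose, upright column 131 mm tall, about 0.95 kg, standing on a heavy round steel foot (diameter 90 mm, 12 mm thick); above it a clear bowl, a 42 mm square aluminium block (top at 83 mm) with a round gauge on its +x side and brass ports on both y sides, and the knob on top. Origin: centre of the foot's underside, z up
- green_top (a point): centre of the top of the green pad on the knob. The knob is black, 40 mm in diameter, 26 mm high; on it a springy green pad, diameter 34 mm, 10 mm high, gives up to 8 mm at 2.5 N per mm and springs back. Untouched, this point is 131 mm above the table with the knob up (an orange ring shows under the knob), 124 mm with it locked (ring hidden). It moves with the pad
- green_knob (a joint): how far the green-topped knob is pushed down, m: 0 fully up (unlocked), 0.007 fully down on its firm stop (locked). It resists with about 3 N all the way down (so the pad gives by 1 to 2 mm first, and by more once the stop is reached; 8 to 15 N on the pad surely brings it home), and it stays where it is left; it starts within 1 mm of fully up
- reg_red: air pressure regulator with the red-topped knob: a loose, upright column 131 mm tall, about 0.95 kg, standing on a heavy round steel foot (diameter 90 mm, 12 mm thick); above it a clear bowl, a 42 mm square aluminium block (top at 83 mm) with a round gauge on its +x side and brass ports on both y sides, and the knob on top. Origin: centre of the foot's underside, z up
- red_top (a point): centre of the top of the red pad on the knob. The knob is black, 40 mm in diameter, 26 mm high; on it a springy red pad, diameter 34 mm, 10 mm high, gives up to 8 mm at 2.5 N per mm and springs back. Untouched, this point is 131 mm above the table with the knob up (an orange ring shows under the knob), 124 mm with it locked (ring hidden). It moves with the pad
- red_knob (a joint): how far the red-topped knob is pushed down, m: 0 fully up (unlocked), 0.007 fully down on its firm stop (locked). It resists with about 3 N all the way down (so the pad gives by 1 to 2 mm first, and by more once the stop is reached; 8 to 15 N on the pad surely brings it home), and it stays where it is left; it starts within 1 mm of fully up
- meter: blue handheld multimeter lying flat, 75 x 150 x 37 mm (x, y, z), 350 g. Origin: centre of its underside
- fan: black cooling fan standing on edge, 38 mm thick along its x, 80 x 80 mm along y and z, 220 g. Origin: centre of its underside
- fitting: brass pipe fitting standing upright, 30 mm in diameter, 36 mm tall, 60 g. Origin: centre of its underside
- wrench: steel wrench lying flat, 150 mm long along its x, under 20 mm high. Origin: near the middle of its underside

How it is judged (in metres and radians):
On the way, in this order (a step that is already met when the one before it is completed fails the run):
1. the blue-topped knob is fully down, those after it and the red one still up (value of joint blue_knob above 0.0055 m and value of joint each of yellow_knob, green_knob, red_knob below 0.003 m), for 0.1 s.
2. the yellow-topped knob is fully down, those after it and the red one still up (value of joint each of blue_knob, yellow_knob above 0.0055 m and value of joint each of green_knob, red_knob below 0.003 m), for 0.1 s.
3. the green-topped knob is fully down, those after it and the red one still up (value of joint each of blue_knob, yellow_knob, green_knob above 0.0055 m and value of joint red_knob below 0.003 m), for 0.1 s.
At the end, for the whole second after the job is handed in: The blue, yellow and green knobs are pushed down at least 5.5 of their 7 mm, the red one less than 3 mm; all regulators stand upright (within 0.1 rad), at rest and within 20 mm of where they started; multimeter, fan, fitting and wrench are within 20 mm of where they started (all of step 3 and angle between each of reg_blue, reg_yellow, reg_green, reg_red's own z axis and vertical below 0.1 rad and distance of each of reg_blue, reg_yellow, reg_green, reg_red, meter, fan, fitting, wrench from where it was at the start of the episode below 0.02 m and linear speed of each of reg_blue, reg_yellow, reg_green, reg_red below 0.02 m/s); the robot touches nothing.
It fails at once if out of order: the yellow knob is pushed (over 3 mm) before the blue one is fully down, or the green before the yellow ((value of joint yellow_knob above 0.003 m and value of joint blue_knob below 0.0055 m) or (value of joint green_knob above 0.003 m and value of joint yellow_knob below 0.0055 m)).
It fails at once if the red knob is pushed (over 3 mm) (value of joint red_knob above 0.003 m).
It fails at once if a regulator is pressed hard (over 35 N) (contact force between any of the arm, the fingers and reg_blue above 35 N or contact force between any of the arm, the fingers and reg_yellow above 35 N or contact force between any of the arm, the fingers and reg_green above 35 N or contact force between any of the arm, the fingers and reg_red above 35 N).
It fails at once if a regulator is lifted (over 8 mm), shifted (over 20 mm) or tipped (over 0.2 rad) (height (world z) of any of reg_blue, reg_yellow, reg_green, reg_red above 0.008 m or distance of any of reg_blue, reg_yellow, reg_green, reg_red from where it was at the start of the episode above 0.02 m or angle between any of reg_blue, reg_yellow, reg_green, reg_red's own z axis and vertical above 0.2 rad).
It fails at once if the multimeter, fan, fitting or wrench is moved (over 20 mm) (distance of any of meter, fan, fitting, wrench from where it was at the start of the episode above 0.02 m).
It also fails if it takes over 48 s, if anything falls off the work surface, if the arm or the gripper's body presses on something with over 40 N, if the wrist force passes 120 N, or if a joint passes its speed limit or range.

## Working session

There is one attempt and no reset: what is moved stays moved. The work goes in short steps, Python scripts to look and compute and a tool call to move; the robot and the scene stay as the last step left them, time stands still between calls to the robot, and variables do not carry over. Pictures are saved under pics/ and viewed, at most 10 in all, crops included, and the job is handed in when it is done.

```bash
ls; mkdir -p pics
```

Run:
```python
from station import bot, cams, readout, job
import cv2,numpy as np,pickle
d={}
for n in("scene","top"):
    s=cams.snapshot(n);d[n]=s;cv2.imwrite(f"pics/{n}0.png",s["img"])
    print(n,s["k1"],s["intrinsics"],-np.array(s["R"]).T@s["t"])
pickle.dump(d,open("v0.pkl","wb"))
s=readout.read_state();print(s["clock"],s["tool_pos"],s["tool_rot"],s["contact_force"],s["width"])
```

```text
pics
station.py
scene -0.06464468597921258 [[374.77543113   0.         318.14448351]
 [  0.         374.77543113 201.04245014]
 [  0.           0.           1.        ]] [860.31635895 455.86362969 556.82190135]
top -0.06993110466685902 [[407.88851896   0.         320.47996366]
 [  0.         407.88851896 198.63454016]
 [  0.           0.           1.        ]] [ 477.55627574   19.55106286 1059.85316956]
0.1 [195.96803636 645.36196039 221.59715196] [ 1.46862778e-01  9.89156483e-01 -8.76613316e-04 -8.45530983e-05] [-0.3112355  -0.60384259 -0.49268493] 87.18995803390749
```

View pics/scene0.png

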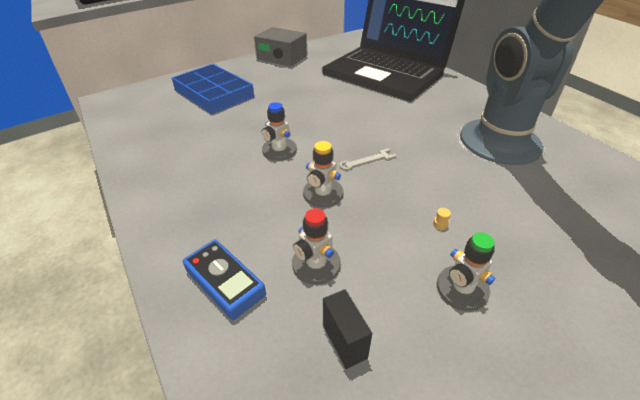

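View pics/top0.png

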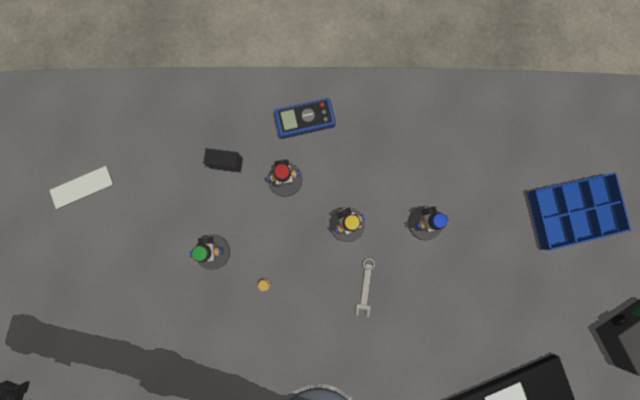

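The scene view shows pads at blue (276,106), yellow (323,148), red (315,216) and green (483,241). In the top view they are at blue (440,220), yellow (352,222), red (282,171) and green (200,253). Next I triangulate the pad blobs.

Create h.py:
```python
import cv2,numpy as np
from scipy.spatial.transform import Rotation as Ro
def blob(img,c,near,rad=16):
    h=cv2.cvtColor(img,cv2.COLOR_BGR2HSV)
    lo,hi={'blue':(110,125),'yellow':(22,32),'green':(50,75),'red':(0,5)}[c]
    m=cv2.inRange(h,(lo,150,90),(hi,255,255))
    k=np.zeros_like(m);cv2.circle(k,near,rad,255,-1);m&=k
    n,l,st,ce=cv2.connectedComponentsWithStats(m)
    i=1+np.argmax(st[1:,4]);return ce[i],st[i]
def ray(s,p):
    K=np.array(s["intrinsics"]);k=s["k1"]
    q=cv2.undistortPoints(np.array([[p]],float),K,np.array([k,0,0,0,0.]))[0,0]
    R=np.array(s["R"]);d=R.T@np.r_[q,1];return -R.T@np.array(s["t"]),d/np.linalg.norm(d)
def tri(rs):
    A=sum(np.eye(3)-np.outer(d,d) for o,d in rs);b=sum((np.eye(3)-np.outer(d,d))@o for o,d in rs)
    X=np.linalg.solve(A,b);return X,[np.linalg.norm(np.cross(X-o,d)) for o,d in rs]
def atz(r,z): o,d=r;return o+d*(z-o[2])/d[2]
def totool(st,X): return Ro.from_quat(st["tool_rot"]).inv().apply(np.array(X)-st["tool_pos"])
```

Run:
```python
from h import *
import pickle
np.set_printoptions(precision=1,suppress=True)
d=pickle.load(open("v0.pkl","rb"))
P={'blue':((276,106),(440,220)),'yellow':((323,148),(352,222)),'red':((315,216),(282,171)),'green':((483,241),(200,253))}
for c,(a,b) in P.items():
    pa,sa=blob(d["scene"]["img"],c,a);pb,sb=blob(d["top"]["img"],c,b)
    r=[ray(d["scene"],pa),ray(d["top"],pb)];X,e=tri(r)
    print(c,pa,sa,pb,sb,X,e,atz(r[0],128),atz(r[1],130))
for n,p in dict(fan=(223,160),meter=(305,118),fit=(264,285)).items():print(n,atz(ray(d["top"],p),50))
```

```text
blue [274.8 106.8] [269 103  13   9  99] [439.7 220.2] [433 214  15  14 162] [ 522.5 -283.6  125.1] [np.float64(0.30906154383076656), np.float64(0.309061543830762)] [ 525.  -278.8  128. ] [ 522.  -281.8  130. ]
yellow [322.6 145.8] [315 142  16   9 112] [351.6 221.9] [345 215  14  14 155] [519.8 -77.3 129.3] [np.float64(0.3443015980757261), np.float64(0.34430159807581184)] [519.  -79.2 128. ] [519.5 -77.  130. ]
red [314.7 216.9] [305 208  20  18 279] [281.5 171. ] [275 165  14  13 155] [638.5  83.4 125.7] [np.float64(0.15284616159288805), np.float64(0.15284616159294545)] [639.7  85.2 128. ] [637.6  83.2 130. ]Traceback (most recent call last):
  File "<stdin>", line 7, in <module>
  File "h.py", line 9, in blob
    i=1+np.argmax(st[1:,4]);return ce[i],st[i]
        ~~~~~~~~~^^^^^^^^^^
    return _wrapfunc(a, 'argmax', axis=axis, out=out, **kwds)
    return bound(*args, **kwds)
ValueError: attempt to get argmax of an empty sequence
```

Run:
```python
from h import *
import pickle
d=pickle.load(open("v0.pkl","rb"))
for n,p in(("scene",(483,241)),("top",(200,253))):
    print(cv2.cvtColor(d[n]["img"],cv2.COLOR_BGR2HSV)[p[1]-2:p[1]+3:2,p[0]-2:p[0]+3:2].tolist())
```

```text
[[[63, 167, 215], [62, 165, 217], [63, 166, 216]], [[63, 167, 218], [63, 168, 216], [62, 165, 215]], [[63, 168, 217], [63, 168, 219], [63, 167, 218]]]
[[[63, 135, 140], [64, 136, 142], [63, 135, 144]], [[63, 136, 141], [64, 135, 142], [63, 135, 144]], [[63, 136, 141], [63, 133, 142], [64, 135, 144]]]
```

Emit:
inch_along(plan=[[-15,-10,0,0],[-30,-19,0,0],[-32,-20,0,0],[-32,-20,0,0],[-32,-20,0,0],[-32,-20,0,0],[-32,-20,0,0],[-32,-20,0,0],[-32,-20,0,0],[-32,-20,0,0],[-32,-20,0,0],[-32,-20,0,0]], jaw=0)

```text
clock: 1.1
tool_pos: [479.5, 319.0, 222.3]
tool_rot: [0.147, 0.989, -0.0, -0.0]
contact_force: [0.4, 0.3, 1.2]
width: 15.1
grip_force: 0.0
```

Emit:
inch_along(plan=[[-7,-18,0,0],[-13,-35,0,0],[-14,-36,0,0],[-14,-36,0,0],[-14,-36,0,0],[-14,-36,0,0],[-14,-36,0,0],[-14,-36,0,0],[-14,-36,0,0],[-14,-36,0,0],[-14,-36,0,0],[-14,-36,0,0]])

```text
clock: 2.1
tool_pos: [511.4, -122.7, 222.4]
tool_rot: [0.147, 0.989, 0.0, -0.0]
contact_force: [0.6, 0.4, -0.7]
width: 0.6
grip_force: 0.0
```

```bash
sed -i 's/,150,90/,110,90/' h.py
```

Run:
```python
from h import *
from station import bot, cams, readout, job
import pickle
np.set_printoptions(precision=1,suppress=True)
d=pickle.load(open("v0.pkl","rb"))
P={'blue':((276,106),(440,220)),'yellow':((323,148),(352,222)),'red':((315,216),(282,171)),'green':((483,241),(200,253))}
for c,(a,b) in P.items():
    pa,sa=blob(d["scene"]["img"],c,a);pb,sb=blob(d["top"]["img"],c,b)
    r=[ray(d["scene"],pa),ray(d["top"],pb)];X,e=tri(r);print(c,X,e[0],sb)
s=readout.read_state();print(s["tool_pos"],totool(s,[523,-282,131]),s["qpos"])
```

```text
blue [ 522.2 -284.2  123.9] 0.06441676850117886 [433 213  15  15 176]
yellow [519.5 -78.1 129.4] 0.31669585371956455 [345 215  15  15 178]
red [638.5  83.7 125.5] 0.10935796719946184 [274 164  15  15 180]
green [451.  269.3 125.2] 0.5829292841830043 [192 246  15  15 167]
[ 511.4 -122.7  222.4] [ -57.4 -149.1   91.3] [-0.1  0.2  0.3  1.9 -0.1  1.   1.5]
```

Emit:
inch_along(plan=[[-11,-29,0,0],[-11,-29,0,0],[-11,-28,0,0],[-9,-24,0,0],[-4,-11,0,0],[0,0,0,0],[0,0,0,0],[0,0,0,0]])

```text
clock: 2.77
tool_pos: [521.0, -247.7, 222.1]
tool_rot: [0.146, 0.989, 0.001, -0.0]
contact_force: [-0.2, 0.9, -0.7]
width: 0.7
grip_force: 0.0
```

Run:
```python
from h import *
from station import bot, cams, readout, job
np.set_printoptions(precision=1,suppress=True)
w=cams.snapshot("wrist");s=readout.read_state();cv2.imwrite("pics/w1.png",w["img"])
print(-np.array(w["R"]).T@w["t"],totool(s,[523,-282,131]))
X=w["R"]@np.array([523,-282,131])+w["t"];print(w["intrinsics"]@X/X[2],w["k1"])
```

```text
[ 455.9 -228.2  384.1] [-11.7 -32.5  91.2]
[284.6 220.4   1. ] -0.056537288061363336
```

View pics/w1.png

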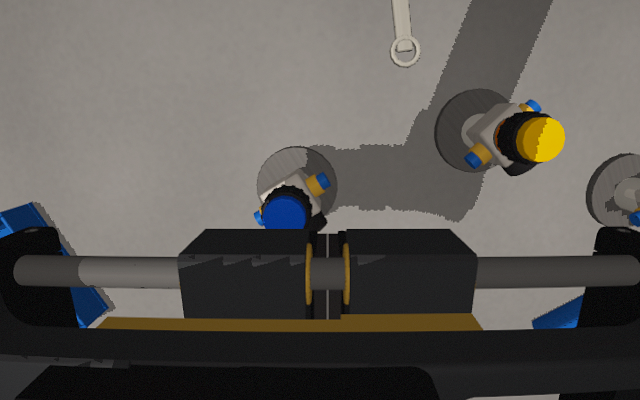

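The wrist view shows the blue pad at about (286,211), partly hidden by the fingers, and the yellow pad at (541,139). I'll check both positions against the triangulation.

Run:
```python
from h import *
from station import bot, cams, readout, job
from scipy.optimize import least_squares
np.set_printoptions(precision=1,suppress=True)
w=cams.snapshot("wrist")
K=np.array(w["intrinsics"]);D=np.array([w["k1"],0,0,0,0.]);rv=cv2.Rodrigues(np.array(w["R"]))[0]
for c,n,X0 in(('blue',(286,210),[523,-282]),('yellow',(541,139),[519.5,-78])):
    p,s=blob(w["img"],c,n,34);print(c,p,s,atz(ray(w,p),127))
    # predicted disc outline extents of the pad (z 121..131)
    a=np.linspace(0,2*np.pi,60)
    def box(xy):
        pts=np.array([[xy[0]+17*np.cos(t),xy[1]+17*np.sin(t),z] for t in a for z in(121.,131.)])
        q=cv2.projectPoints(pts,rv,np.array(w["t"],float),K,D)[0][:,0];return np.r_[q.min(0),q.max(0)]
    m=np.array([s[0]-.5,s[1]-.5,s[0]+s[2]-.5,s[1]+s[3]-.5])
    k=[0,1,2] if c=='blue' else [0,1,2,3]
    r=least_squares(lambda x:(box(x)-m)[k],X0);print(r.x,r.fun)
```

```text
blue [283.9 213.6] [262 196  43  33 675] [ 518.8 -281.6  127. ]
[ 522.4 -283.3] [-0.9  0.   0.9]
yellow [542.6 139. ] [ 519  117   46   45 1522] [519.3 -76.5 127. ]
[519.2 -77. ] [-2.4 -0.5  2.4  0.6]
```

Emit:
inch_along(plan=[[-4,-12,0,0],[-4,-12,15,0],[-3,-8,25,0],[0,-2,25,0],[0,0,10,0],[0,0,4,0],[0,0,0,0],[0,0,0,0],[0,0,0,0]])

```text
clock: 3.62
tool_pos: [522.5, -286.0, 145.0]
tool_rot: [0.146, 0.989, -0.0, 0.001]
contact_force: [-0.7, -0.6, 0.9]
width: 0.2
grip_force: 0.0
```

Emit:
inch_along(plan=[[1,2,3,0],[0,0,4,0],[0,0,3,0],[0,0,1,0],[0,0,1,0],[0,0,1,0],[0,0,1,0],[0,0,0,0],[0,0,0,0]])

```text
clock: 4.37
tool_pos: [521.0, -283.6, 129.7]
tool_rot: [0.147, 0.989, 0.0, -0.0]
contact_force: [-1.4, 0.5, 3.0]
width: 0.2
grip_force: 1.0
```

Contact at about 130 mm, as expected.

Emit:
inch_along(plan=[[0,0,1,0],[0,0,1,0],[0,0,1,0],[0,0,1,0],[0,0,1,0],[0,0,1,0],[0,0,1,0],[0,0,0,0],[0,0,0,0]])

```text
clock: 5.12
tool_pos: [521.1, -283.7, 122.7]
tool_rot: [0.147, 0.989, 0.0, 0.0]
contact_force: [-1.1, 0.9, 4.6]
width: 0.4
grip_force: 2.2
```

Emit:
inch_along(plan=[[0,0,1,0],[0,0,1,0],[0,0,1,0],[0,0,0,0],[0,0,0,0]])

```text
clock: 5.53
tool_pos: [521.1, -283.7, 120.4]
tool_rot: [0.147, 0.989, 0.0, 0.0]
contact_force: [-2.8, 2.1, 9.8]
width: 0.3
grip_force: 4.9
```

Emit:
inch_along(plan=[[0,0,1,0],[0,0,0,0],[0,0,0,0]])

```text
clock: 5.78
tool_pos: [521.1, -283.7, 119.7]
tool_rot: [0.147, 0.989, 0.0, 0.0]
contact_force: [-4.0, 2.3, 10.9]
width: 0.4
grip_force: 5.7
```

Emit:
inch_along(plan=[[0,0,-2,0],[0,0,-4,0],[0,0,-8,0],[0,0,-15,0],[0,0,-20,0],[0,0,-15,0],[0,0,0,0],[0,0,0,0]])

```text
clock: 6.45
tool_pos: [521.5, -283.7, 182.9]
tool_rot: [0.147, 0.989, -0.0, 0.001]
contact_force: [-0.1, -0.0, 0.2]
width: 0.8
grip_force: 0.0
```

Run:
```python
from h import *
from station import bot, cams, readout, job
np.set_printoptions(precision=1,suppress=True)
s=readout.read_state();print(totool(s,[519.3,-77.3,131]))
```

```text
[ 62.1 196.9  51.8]
```

Emit:
inch_along(plan=[[6,20,0,0],[10,32,0,0],[11,35,0,0],[11,35,0,0],[11,35,0,0],[8,25,0,0],[4,11,0,0],[1,4,0,0],[0,0,0,0],[0,0,0,0],[0,0,0,0]])

```text
clock: 7.37
tool_pos: [518.7, -78.8, 182.2]
tool_rot: [0.148, 0.989, -0.0, -0.0]
contact_force: [-0.7, -0.3, 0.4]
width: 0.3
grip_force: 0.0
```

Run:
```python
from h import *
from station import bot, cams, readout, job
np.set_printoptions(precision=1,suppress=True)
v=cams.snapshot("scene")
cv2.imwrite("pics/s2.png",cv2.resize(v["img"][80:220,220:400],None,fx=4,fy=4,interpolation=2))
s=readout.read_state();print(totool(s,[519.3,-77.3,131]),s["contact_force"])
```

```text
[-0.1  1.7 51.3] [ 0.5 -0.2  0.1]
```

View pics/s2.png

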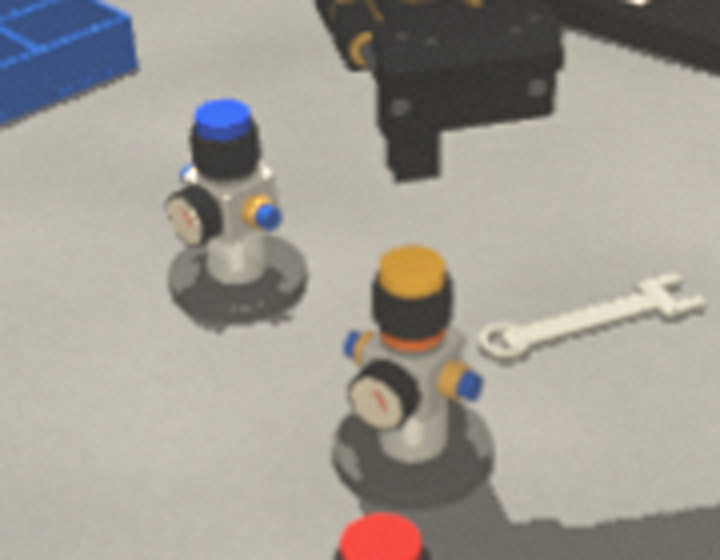

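The blue regulator's ring is hidden (crop around 225,175), so it is locked. The orange ring still shows on yellow (410,340). Next I press yellow, starting about 51 mm above its pad.

Emit:
inch_along(plan=[[0,1,10,0],[0,0,18,0],[0,0,12,0],[0,0,5,0],[0,0,3,0],[0,0,1,0],[0,0,1,0],[0,0,1,0],[0,0,1,0],[0,0,0,0],[0,0,0,0]])

```text
clock: 8.33
tool_pos: [519.7, -76.2, 131.0]
tool_rot: [0.147, 0.989, 0.0, 0.001]
contact_force: [0.4, -0.6, 1.7]
width: 0.4
grip_force: 0.5
```

Emit:
inch_along(plan=[[0,0,1,0],[0,0,1,0],[0,0,1,0],[0,0,1,0],[0,0,1,0],[0,0,1,0],[0,0,1,0],[0,0,1,0],[0,0,1,0],[0,0,0,0],[0,0,0,0]])

```text
clock: 9.25
tool_pos: [519.7, -76.2, 122.0]
tool_rot: [0.147, 0.989, 0.0, 0.0]
contact_force: [0.1, -0.1, 6.5]
width: 0.8
grip_force: 3.0
```

Emit:
inch_along(plan=[[0,0,1,0],[0,0,1,0],[0,0,0.5,0],[0,0,0,0],[0,0,0,0]])

```text
clock: 9.67
tool_pos: [519.8, -76.2, 120.1]
tool_rot: [0.147, 0.989, 0.0, 0.001]
contact_force: [-0.8, 0.1, 10.5]
width: 0.2
grip_force: 5.3
```

Emit:
inch_along(plan=[[0,0,-2,0],[0,0,-4,0],[0,0,-8,0],[0,0,-15,0],[0,0,-20,0],[0,0,-15,0],[0,0,0,0],[0,0,0,0]])

```text
clock: 10.33
tool_pos: [518.9, -75.9, 183.1]
tool_rot: [0.147, 0.989, 0.0, -0.0]
contact_force: [-0.5, 0.3, -0.7]
width: 0.5
grip_force: 0.0
```

Run:
```python
from h import *
from station import bot, cams, readout, job
np.set_printoptions(precision=1,suppress=True)
s=readout.read_state();print(totool(s,[451,269.3,131]),s["qpos"])
```

```text
[165.2 310.6  52.3] [-0.2  0.3  0.3  2.  -0.1  0.9  1.5]
```

Emit:
inch_along(plan=[[8,15,0,0],[15,28,0,0],[17,32,0,0],[18,34,0,0],[18,34,0,0],[18,34,0,0],[17,32,0,0],[12,22,0,0],[6,12,0,0],[0,0,0,0],[0,0,0,0],[0,0,0,0]])

```text
clock: 11.33
tool_pos: [466.1, 192.0, 182.2]
tool_rot: [0.148, 0.989, -0.001, -0.001]
contact_force: [-0.5, -0.6, -0.1]
width: 0.1
grip_force: 0.0
```

Run:
```python
from h import *
from station import bot, cams, readout, job
from scipy.optimize import least_squares
np.set_printoptions(precision=1,suppress=True)
v=cams.snapshot("scene");w=cams.snapshot("wrist");s=readout.read_state()
a=cv2.resize(v["img"][100:300,220:520],None,fx=2.5,fy=2.5,interpolation=2);cv2.imwrite("pics/s3.png",a);cv2.imwrite("pics/w3.png",w["img"])
X=np.array(w["R"])@[451,269.3,131]+w["t"];n=w["intrinsics"]@X/X[2];print(n)
K=np.array(w["intrinsics"]);D=np.array([w["k1"],0,0,0,0.]);rv=cv2.Rodrigues(np.array(w["R"]))[0]
p,b=blob(w["img"],'green',tuple(int(i) for i in n[:2]),50);print(p,b)
t=np.linspace(0,2*np.pi,60)
def box(xy):
    pts=np.array([[xy[0]+17*np.cos(u),xy[1]+17*np.sin(u),z] for u in t for z in(121.,131.)])
    q=cv2.projectPoints(pts,rv,np.array(w["t"],float),K,D)[0][:,0];return np.r_[q.min(0),q.max(0)]
m=np.array([b[0]-.5,b[1]-.5,b[0]+b[2]-.5,b[1]+b[3]-.5])
r=least_squares(lambda x:(box(x)-m)[:],[451,269]);print(r.x,r.fun)
print(totool(s,[451,269.3,131]))
```

```text
[438.6 164.1   1. ]
[436.5 162.9] [ 411  137   52   53 2072]
[450.9 269.6] [-2.7 -0.9  2.7  1.1]
[37.6 69.5 51.6]
```

View pics/s3.png

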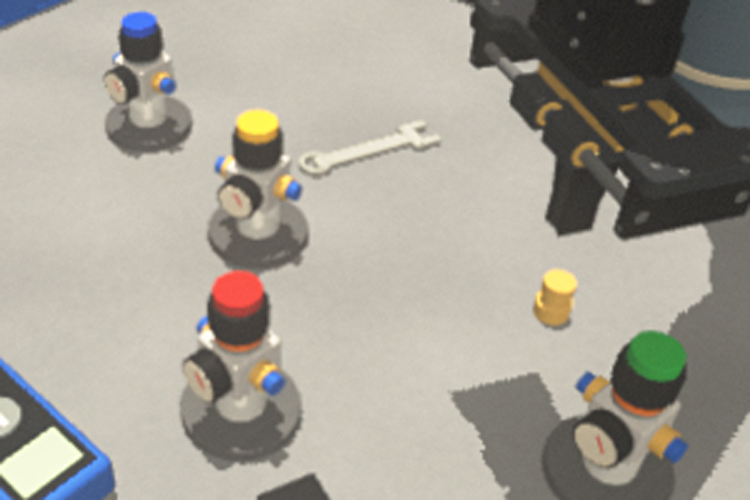

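View pics/w3.png

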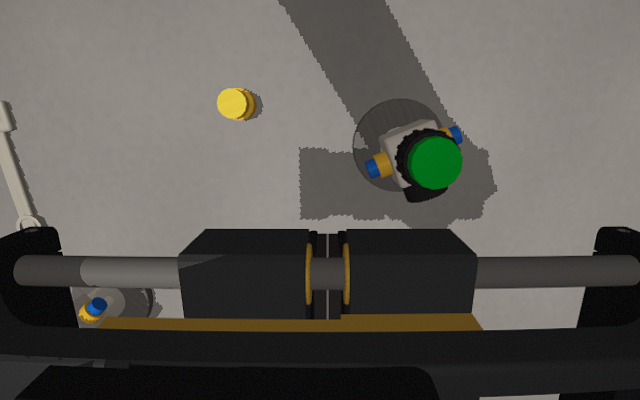

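Yellow (crop 257,150) is locked with its ring hidden, while the rings still show on red (240,345) and green (640,405). The wrist view has the green pad at (436,163), which confirms (451,269.5).

Emit:
inch_along(plan=[[8,15,0,0],[13,23,0,0],[11,20,0,0],[5,9,0,0],[1,3,0,0],[0,0,10,0],[0,0,15,0],[0,0,10,0],[0,0,4,0],[0,0,0,0],[0,0,0,0]])

```text
clock: 12.35
tool_pos: [450.7, 271.1, 143.9]
tool_rot: [0.147, 0.989, -0.0, -0.0]
contact_force: [-0.4, 0.3, -0.1]
width: 0.3
grip_force: 0.0
```

Emit:
inch_along(plan=[[0,-1,4,0],[0,0,4,0],[0,0,3,0],[0,0,1,0],[0,0,1,0],[0,0,1,0],[0,0,1,0],[0,0,0,0],[0,0,0,0]])

```text
clock: 13.1
tool_pos: [450.1, 271.0, 129.2]
tool_rot: [0.147, 0.989, 0.0, -0.0]
contact_force: [-0.5, -0.1, 1.3]
width: 0.5
grip_force: 1.1
```

Emit:
inch_along(plan=[[0,0,1,0],[0,0,1,0],[0,0,1,0],[0,0,1,0],[0,0,1,0],[0,0,1,0],[0,0,1,0],[0,0,0,0],[0,0,0,0]])

```text
clock: 13.85
tool_pos: [450.1, 271.0, 122.3]
tool_rot: [0.147, 0.989, 0.0, -0.0]
contact_force: [-1.3, -0.2, 4.9]
width: 0.5
grip_force: 2.6
```

Emit:
inch_along(plan=[[0,0,1,0],[0,0,1,0],[0,0,1,0],[0,0,0,0],[0,0,0,0]])

```text
clock: 14.27
tool_pos: [450.2, 271.1, 120.0]
tool_rot: [0.147, 0.989, 0.0, -0.0]
contact_force: [-3.3, -2.3, 10.4]
width: 0.9
grip_force: 5.3
```

Emit:
inch_along(plan=[[0,0,0.5,0],[0,0,0,0],[0,0,-2,0],[0,0,-4,0],[0,0,-8,0],[0,0,-15,0],[0,0,-20,0],[0,0,-20,0],[0,0,-15,0],[0,0,0,0],[0,0,0,0],[0,0,0,0]])

```text
clock: 15.27
tool_pos: [449.6, 270.5, 201.6]
tool_rot: [0.147, 0.989, -0.0, -0.001]
contact_force: [0.1, 0.9, -0.1]
width: 0.1
grip_force: 0.0
```

Run:
```python
from h import *
from station import bot, cams, readout, job
v=cams.snapshot("scene")
cv2.imwrite("pics/s4.png",cv2.resize(v["img"][90:340,220:520],None,fx=2.4,fy=2.4,interpolation=2))
```

```text
(no output)
```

View pics/s4.png

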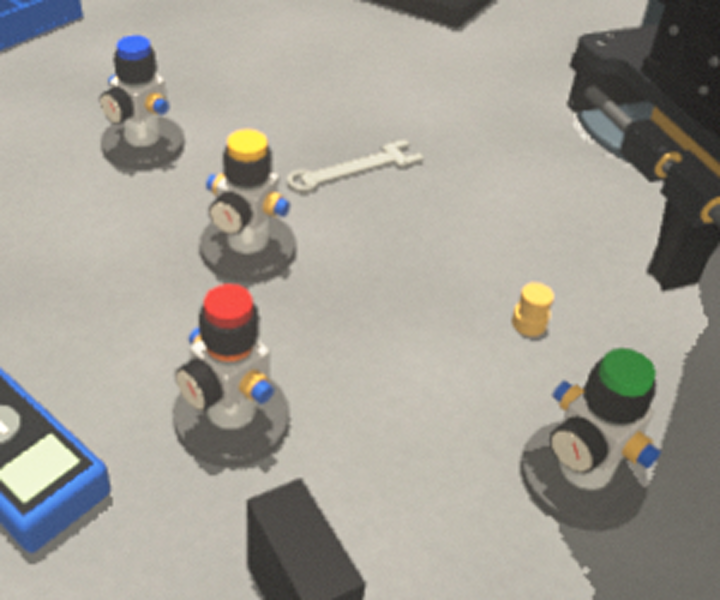

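The rings are hidden on blue (135,80), yellow (247,180) and green (620,415). Red's ring still shows (228,352), everything is standing in place, and the arm is clear.

```bash
python3 -c "
from station import bot, cams, readout, job
print(job.job_done())"
```

```text
the job is handed in; nothing more can be done
None
```

I locked the blue, yellow and green knobs in that order with about 11 N each; the red knob is still up, nothing else appears to have moved in the last picture, and the job is handed in (no verdict was returned).

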